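# Pack the upper layer of a lunch box

## Robot

A 7-joint arm with a two-finger parallel gripper is mounted at the origin on a cart in front of the work surface, level with it; the furniture and walls round the work are solid. World frame = base frame: x ahead of the robot, y to its left, z up, the work surface at z = 0. Lengths are in mm, angles in rad, forces in N, time in s.
With the tool pointing down it reaches from about 350 to 900 mm from the base axis. Payload 8.1 kg.
Tool frame: the origin (TCP) lies midway between the tips of the shut fingers; the grasp point (between the pads) lies 19 mm behind it; x points along the fingers, y is the direction in which the jaws open and shut, and the axes are right-handed (so a half turn about x gives the same grasp; the last joint's range is limited). The gripper opens to 92 mm and grips with 3 to 60 N. Pads are 19 mm wide; open, the fingers measure 130 mm over their backs; the gripper's body (75 mm by 190 mm) begins 47 mm behind the grasp point.
Start: joints at [-1.295, 0.434, 0.025, 1.573, -0.012, 1.134, -0.075], TCP at [231.156, 580.696, 226.742] pointing down, gripper open.
Joint ranges: [-2.62, 2.62], [-0.44, 2.09], [-1.27, 1.32], [0.08, 2.57], [-1.32, 4.46], [0.12, 2], [-2.74, 2.74]. Speed limits (rad/s): [2.22, 2.22, 3.01, 3.01, 3.14, 3.14, 3.14].

## Interface

Orientations are given as a unit quaternion [w, x, y, z].
In Python, from plant import robot, cams, nets gives the robot as it stands.
- The arm moves only by the tool drive_tool, never from a script. Its argument "motion" is a list that holds one entry, the list of rows, each a list of 5 numbers: the shift along the tool's x, y, z in cm, then the turn about the tool's x in rad, then the closure, from 0 (fully open) to 1 (shut). In form: [[[tx, ty, tz, turn, gripper], ...]]. A call has 1 to 8 rows; each row shifts and turns the commanded pose from where the row before left it, along the tool's axes as they then stand; what a row does not reach is not made up. A row lasts 1/12 s, in which the tool goes at most 41.7 mm and 7.16 degrees, less where a joint would pass 70% of its speed; a pose out of reach is approached as far as the arm can. A call is refused whole if a number of a shift passes 4.17 or a number of a turn 0.125, either way. A call with a gripper value outside its range is refused whole. The fingers move at their own pace and stop on an object; "squeeze" is the grip in N (left out, the last holds). Time passes only in rows, so rows that do not move let the fingers close. It gives the time, the measured TCP pose, the force and the opening at its end, in the units of the state.
- robot.sense(): the state, without advancing time (a new reading comes with each control period).
- cams.snapshot(name): name is "scene" or "top" or "wrist"; returns a dict with "image" (400x640x3 uint8, red, green, blue), "depth" (400x640 float32, mm along the optical axis (not along the pixel's ray), 0 where there is no reading), "mtx" (3x3 intrinsics, pixels), "world_to_cam" (4x4, takes a point from world to camera coordinates); the wrist camera has in their place "tool_from_camera" (4x4, takes a point from camera to tool coordinates, whose origin is the TCP and whose axes are the tool frame's). Camera axes: x right, y down, z forward; pixel columns grow to the right and rows downward; lengths in mm; the calibration is good to about 2 mm. A picture is of the moment at which its call begins: read the wrist's pose just before it.
- robot.close_job(): hands the job in, once; it reports no verdict.
Trained networks look in a picture, given as the dict that the camera call returned (one of the last four; its "shot" number tells which), for a name from the list of things; names that differ only in an ending like _2 or _b are one class to them, and where a whole thing is asked for, a point or a joint stands for the part that bears it (a point fixed in the world has none). Each returns a list of dicts, best first, with "confidence" (0 to 1); they miss things now and then, are a little off and sometimes report something else, mostly with a low value. They report only what shows in the picture. A call takes as long as a camera call. They do not tell look-alikes from the thing itself.
- nets.boxes_of(picture, thing): "box" ([left, top, right, bottom] in pixels, round what is visible of it).
The state is a dict: "clock": time; "joints": joint angles; "dq": joint speeds; "joint_efforts": joint torques, N m; "tcp_pos": TCP position; "eef_rot": TCP orientation; "force": force on the tool from outside, world axes, zero at the start; "wrist_torque": the same for the moment, N m; "finger_gap": opening from 0.0 (shut) to 1.0 (fully open).
Only numpy, scipy, OpenCV 4.12 (cv2) and the standard library are available. Lean on these libraries where they do the work, as an engineer would, in place of code of your own. Each camera call takes 0.05 s, during which the arm holds its last target. There are 200 camera calls.

## Task

Finish packing the blue lunch box, whose bottom layer of two tubs is already in. First lay the green divider plate flat on the tubs inside the box, fin up and lengthwise with the box; then lay the little pink and black drink carton on its side on the divider, fully in one of the two compartments beside the fin. Leave the small glass jar with the dark lid where it stands.

Things in the scene. Friction and masses are not known exactly. Their poses are not given: they have to be found in the camera images.
- lunch_box_tubs (a point): Fixed blue open lunch box, outside 224 x 138 mm, rim 92 mm up, walls 4 mm (inside 216 x 130); end grips stick out 11 mm near the rim. Two white tubs with orange lids fill its bottom: a level support 40 mm above the worktop. This point: middle of that support. x along its long side, y its short side, z up. Same either way round.
- divider_mid (a point): Loose green divider, 0.12 kg: plate 196 x 110 x 4 mm, upright fin across its middle 10 mm thick (x), 104 long (y), top 44 mm above the underside. Starts flat on the worktop; pinch the fin. This point: mid fin, 24 mm above the underside; x along the long side, y along the fin, z up. Fits the box with 10 mm spare all round, either way round. Each compartment is 93 x 110 mm.
- carton_mid (a point): Loose drink carton, pink upper and black lower part, purple cap on its end, 0.08 kg; 78 mm long with the cap, 48 x 52 mm across. Starts lying on its side on the worktop. This point: its centre, 24 mm above what it lies on. z along its length to the cap (level), y its 52 mm width (level; grasp across it), x its 48 mm width (down).
- jar_mid (a point): Small glass jar, dark brown lid, 48 mm diameter, 70 mm high, loose, upright on the worktop: a bystander to leave alone. This point: its centre, 35 mm up; z up.
Things that resemble listed ones, but are neither listed nor needed, are in the scene too. Leave any turquoise look-alike of the part that bears carton_mid alone. There is more than one size of the part that bears divider_mid; the job needs the larger.

How it is judged:
By the outcome, as a careful person would: the job done as asked, in the order asked, and still so for the second after the job is handed in, with the robot touching nothing.
It also fails if it takes over 64 s, if anything falls off the work surface, if the arm or the gripper's body presses on something with over 40 N, if the wrist force passes 120 N, or if a joint passes its speed limit or range.

## Working session

There is one attempt and no reset: what is moved stays moved. The work goes in short steps, Python scripts to look and compute and a tool call to move; the robot and the scene stay as the last step left them, time stands still between calls to the robot, and variables do not carry over. Pictures are saved under pics/ and viewed, about 8 in all and at most 12, crops included, and the job is handed in when it is done.

Besides the shell and the picture viewer there is one more tool, called after "Call:" as a command line: name --argument value ..., lists and objects as JSON in quotes. drive_tool: Moves the arm, as the interface text tells. Its arguments: {"type":"object","properties":{"motion":{"type":"array","items":{"type":"array","items":{"type":"array","items":{"type":"number"}}}},"squeeze":{"type":"number"}},"required":["motion"]}

```bash
mkdir -p pics; ls; cat > h.py <<'E'
import numpy as np, cv2
from scipy.spatial.transform import Rotation as R
from plant import robot, cams, nets
def cloud(s, st=None):
    d=s["depth"]; K=s["mtx"]; v,u=np.indices(d.shape)
    P=np.stack([(u-K[0,2])/K[0,0]*d,(v-K[1,2])/K[1,1]*d,d,np.ones_like(d)],-1)
    if "world_to_cam" in s: T=np.linalg.inv(s["world_to_cam"])
    else:
        T=np.eye(4); w,x,y,z=st["eef_rot"]; T[:3,:3]=R.from_quat([x,y,z,w]).as_matrix(); T[:3,3]=st["tcp_pos"]; T=T@s["tool_from_camera"]
    Q=(P@T.T)[...,:3]; Q[d<=0]=np.nan; return Q
def save(n,im): cv2.imwrite(f"pics/{n}.png",im[...,::-1])
E
python3 - <<'E'
from h import *
print(robot.sense())
ims=[]
for c in ["top","scene"]:
    s=cams.snapshot(c); np.savez(f"{c}.npz",**{k:v for k,v in s.items()}); save(c,s["image"])
    for n in ["lunch_box_tubs","divider_mid","carton_mid","jar_mid"]:
        try:
            for b in nets.boxes_of(s,n): print(c,n,np.round(b["box"]),round(b["confidence"],2))
        except Exception as e: print(n,e)
E
```

```text
pics
{'clock': 0.0, 'joints': array([-1.29460057,  0.43519061,  0.02496842,  1.57407865, -0.01162347,
        1.13397264, -0.07513189]), 'dq': array([ 9.22583285e-04,  1.31908596e-03,  1.84376876e-03,  6.26549082e-04,
        5.41305322e-05, -1.06287551e-03,  1.46893747e-05]), 'joint_efforts': array([-1.05462186e-03, -6.67864251e+01,  9.84246768e-01, -3.14471734e+01,
       -6.06815284e-02,  4.24493209e-02,  1.44230276e-04]), 'tcp_pos': array([230.98605408, 580.21972375, 225.9721411 ]), 'eef_rot': array([ 0.69439441,  0.13263416,  0.69451518, -0.13369085]), 'force': array([-0.56370415, -0.88838111, -0.64019717]), 'wrist_torque': array([0.00969006, 0.01017593, 0.05186382]), 'finger_gap': 0.9978065140082678}
top lunch_box_tubs [330. 139. 396. 224.] 0.57
top divider_mid [225. 140. 274. 198.] 0.84
top divider_mid [182. 127. 214. 166.] 0.69
top carton_mid [303. 160. 327. 175.] 0.82
top carton_mid [356. 271. 380. 294.] 0.57
top carton_mid [354. 226. 373. 253.] 0.55
top jar_mid [428. 253. 448. 271.] 0.82
scene lunch_box_tubs [274. 158. 314. 203.] 0.81
scene divider_mid [256. 237. 325. 269.] 0.94
scene divider_mid [236. 276. 297. 306.] 0.79
scene carton_mid [286. 198. 305. 216.] 0.77
scene carton_mid [349. 174. 370. 194.] 0.55
scene carton_mid [386. 171. 408. 193.] 0.55
scene jar_mid [364. 144. 375. 163.] 0.56
```

```bash
python3 - <<'E'
from h import *
s=dict(np.load("top.npz")); im=s["image"]
print(s["world_to_cam"].round(2))
save("topc",cv2.resize(im[110:310,170:460],None,fx=2.75,fy=2.75,interpolation=cv2.INTER_CUBIC))
Q=cloud(s)
for n,b in dict(box=(330,139,396,224),divA=(225,140,274,198),divB=(182,127,214,166),c1=(303,160,327,175),c2=(356,271,380,294),c3=(354,226,373,253),jar=(428,253,448,271)).items():
    q=Q[b[1]:b[3],b[0]:b[2]].reshape(-1,3); c=im[b[1]:b[3],b[0]:b[2]].reshape(-1,3)
    print(n,np.nanpercentile(q,[2,50,98],axis=0).round(0).tolist(),np.median(c,axis=0))
E
```

```text
[[ 4.90000e-01 -8.70000e-01  1.00000e-02 -1.40870e+02]
 [-8.30000e-01 -4.70000e-01 -3.10000e-01  4.34240e+02]
 [ 2.70000e-01  1.50000e-01 -9.50000e-01  1.50868e+03]
 [ 0.00000e+00  0.00000e+00  0.00000e+00  1.00000e+00]]
box [[447.0, -154.0, -6.0], [593.0, -22.0, 37.0], [740.0, 122.0, 94.0]] [213. 157. 104.]
divA [[341.0, 243.0, -6.0], [445.0, 345.0, 3.0], [560.0, 454.0, 42.0]] [117. 181. 111.]
divB [[358.0, 478.0, -6.0], [429.0, 548.0, 3.0], [506.0, 623.0, 32.0]] [109. 173. 103.]
c1 [[527.0, 105.0, -5.0], [556.0, 144.0, 39.0], [589.0, 193.0, 48.0]] [ 73. 176. 173.]
c2 [[262.0, -235.0, -5.0], [297.0, -193.0, 38.0], [345.0, -153.0, 48.0]] [ 74. 177. 174.]
c3 [[377.0, -154.0, -5.0], [415.0, -116.0, 38.0], [461.0, -76.0, 49.0]] [159. 128. 121.]
jar [[437.0, -396.0, -5.0], [462.0, -355.0, 60.0], [510.0, -328.0, 76.0]] [101.  97.  91.]
```

View pics/topc.png

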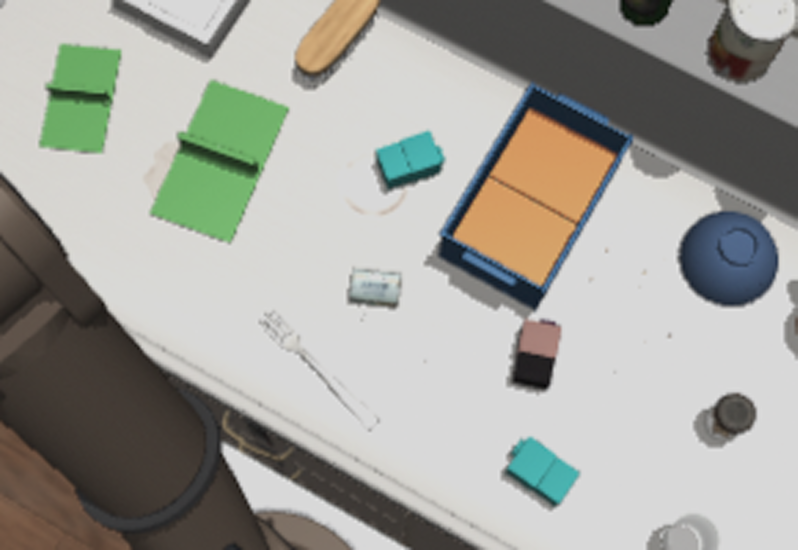

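View pics/scene.png

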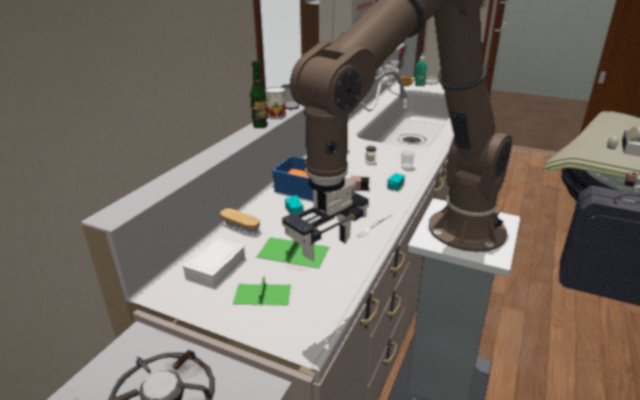

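The top view shows these candidates (full-frame pixels):
- **Dividers:** the larger green one at (250,168), and a smaller one at (198,146).
- **Cartons:** turquoise at (315,167) and (368,282), and the pink and black one at (364,239).
- **Jar:** (438,262).
- **Box:** (363,181).

I choose the divider at (250,168) and the carton at (364,239).

```bash
python3 - <<'E'
from h import *
s=dict(np.load("top.npz")); im=s["image"].astype(int); Q=cloud(s)
r,g,b=im[...,0],im[...,1],im[...,2]
def sel(m,b4):
    k=np.zeros(m.shape,bool); k[b4[1]:b4[3],b4[0]:b4[2]]=1; return m&k&~np.isnan(Q[...,0])
def rect(n,m):
    q=Q[m]; rr=cv2.minAreaRect(q[:,:2].astype(np.float32)); print(n,m.sum(),np.round(rr[0]),np.round(rr[1]),round(rr[2],1),"zmed",np.median(q[:,2]).round(1))
    return q
G=(g>r+30)&(g>b+30)
for n,bb in dict(divA=(222,135,278,202),divB=(178,122,218,170)).items():
    m=sel(G,bb); rect(n+" plate",m&(Q[...,2]<12)); f=m&(Q[...,2]>20); rect(n+" fin",f)
bb=(325,134,402,230)
rect("box rim",sel((b>r+25)&(Q[...,2]>80),bb)); rect("lids",sel((r>b+50)&(Q[...,2]>25)&(Q[...,2]<55),bb))
m=sel((Q[...,2]>38),(350,220,378,256)); rect("carton top",m)
rect("pink",m&(r>b+20)&(r>110)); rect("black",m&(r<60))
# context heights round box
for p in [(365,130),(400,150),(320,110),(440,170)]: print(p,Q[p[1],p[0]].round(0))
w=Q[300:320,300:340]
tab=sel((abs(r-g)<15)&(r>190),(280,200,340,240)); print("table z",np.nanmedian(Q[tab][:,2]))
E
```

```text
divA plate 1447 [452. 346.] [197. 112.] 8.5 zmed 4.2
divA fin 74 [451. 345.] [ 10. 102.] 9.1 zmed 44.7
divB plate 760 [435. 547.] [150.  83.] 22.6 zmed 2.9
divB fin 37 [434. 545.] [ 9. 75.] 25.3 zmed 32.9
box rim 447 [585. -26.] [143. 246.] 89.0 zmed 90.3
lids 2000 [595. -26.] [124. 203.] 89.2 zmed 40.1
carton top 265 [ 429. -116.] [97. 45.] 17.7 zmed 42.2
pink 141 [ 435. -114.] [39. 44.] 18.2 zmed 42.6
black 109 [ 429. -116.] [96. 41.] 15.7 zmed 41.7
(365, 130) [738.  53.  86.]
(400, 150) [740. -82.  67.]
(320, 110) [738. 226.  67.]
(440, 170) [ 740. -231.   68.]
table z 0.5617803207535417
```

```bash
cat >> h.py <<'E'
def plan(x,y,z,jaw_deg,st=None):
    "shift in present tool axes (cm) to TCP target, and turn about tool x (rad) to have jaws along jaw_deg (mod 180)"
    st=st or robot.sense(); w,a,b,c=st["eef_rot"]; M=R.from_quat([a,b,c,w]).as_matrix()
    d=M.T@(np.array([x,y,z])-st["tcp_pos"])/10
    yaw=np.degrees(np.arctan2(M[1,1],M[0,1])); t=-((jaw_deg-yaw+90)%180-90)  # tool x down => negative sense
    print("t",round(st["clock"],2),"tcp",st["tcp_pos"].round(1),"yaw",yaw.round(1),"gap",round(st["finger_gap"]*92,1),"F",st["force"].round(1),"\nshift cm",d.round(2),"turn rad",round(np.radians(t),3),"down",M[:,0].round(3),"j7",st["joints"][6].round(2))
E
python3 -c "
from h import *
plan(451,345,150,8.7)"
```

```text
t 0.5 tcp [231.1 580.7 226.7] yaw 68.3 gap 91.6 F [-0.1 -0.   0.4] 
shift cm [  7.67 -13.77  29.14] turn rad 1.04 down [-0. -0. -1.] j7 -0.08
```

Call:
drive_tool --motion '[[[0.7,-1.25,2.65,0,0],[0.7,-1.25,2.65,0,0],[0.7,-1.25,2.65,0,0],[0.7,-1.25,2.65,0,0],[0.7,-1.25,2.65,0,0],[0.7,-1.25,2.65,0,0],[0.7,-1.25,2.65,0,0],[0.7,-1.25,2.65,0,0]]]'

```text
clock: 1.17
tcp_pos: [392.0, 408.3, 170.6]
eef_rot: [0.695, 0.133, 0.694, -0.133]
force: [0.0, 0.3, -0.1]
finger_gap: 1.002
```

Call:
drive_tool --motion '[[[0.7,-1.25,2.65,0,0],[0.7,-1.25,2.65,0,0],[0.7,-1.25,2.65,0,0],[0,0,0,0.11,0],[0,0,0,0.11,0],[0,0,0,0.11,0],[0,0,0,0.11,0],[0,0,0,0.11,0]]]'

```text
clock: 1.83
tcp_pos: [451.2, 345.1, 149.8]
eef_rot: [0.631, 0.319, 0.631, -0.318]
force: [-0.9, -0.2, 0.2]
finger_gap: 1.001
```

Call:
drive_tool --motion '[[[0,0,0,0.11,0],[0,0,0,0.11,0],[0,0,0,0.11,0],[0,0,0,0.11,0],[0,0,0,0.05,0],[0,0,0,0,0]]]'

```text
clock: 2.33
tcp_pos: [451.1, 345.3, 149.8]
eef_rot: [0.536, 0.461, 0.536, -0.461]
force: [0.6, 0.4, 0.4]
finger_gap: 1.0
```

```bash
python3 - <<'E'
from h import *
plan(451,345,80,8.7); st=robot.sense(); s=cams.snapshot("wrist"); Q=cloud(s,st); save("w1",s["image"])
im=s["image"].astype(int); r,g,b=im[...,0],im[...,1],im[...,2]
G=(g>r+30)&(g>b+30)&~np.isnan(Q[...,0])
for lo,hi in((-10,14),(36,60)):
    q=Q[G&(Q[...,2]>lo)&(Q[...,2]<hi)]; print(len(q),cv2.minAreaRect(q[:,:2].astype(np.float32)),np.median(q,axis=0))
E
```

```text
t 2.33 tcp [451.1 345.3 149.8] yaw 8.6 gap 92.0 F [0.6 0.4 0.4] 
shift cm [ 6.98 -0.02  0.03] turn rad -0.002 down [ 0.  0. -1.] j7 -0.42
23594 ((444.270263671875, 393.3314208984375), (195.50450134277344, 205.51780700683594), 8.662361145019531) [447.69363733 350.84052451   4.43379743]
1394 ((451.4292907714844, 346.67486572265625), (9.625232696533203, 101.5967788696289), 8.891324043273926) [451.22775583 349.12627137  44.02998664]
```

View pics/w1.png

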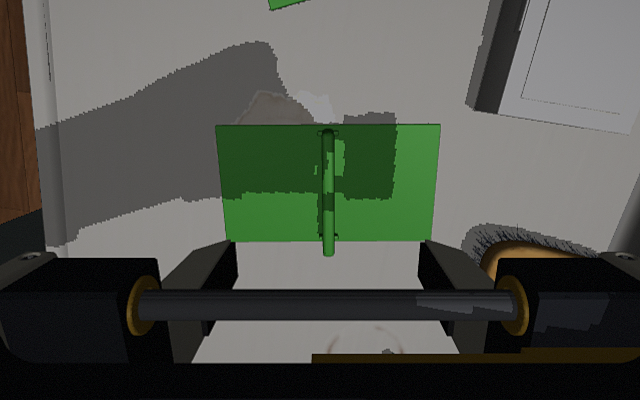

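The larger divider sits between the fingers, with the fin at pixel (328,190). I'll descend and grip.

Call:
drive_tool --motion '[[[2.5,0,0,0,0],[2.5,0,0,0,0],[2.5,0,0,0,0],[2.5,0,0,0,0.4],[2.0,0,0,0,0.6],[1.2,0,0,0,0.7],[0.6,0,0,0,0.7],[0,0,0,0,0.7]]]'

```text
clock: 3.05
tcp_pos: [450.8, 344.8, 10.9]
eef_rot: [0.537, 0.46, 0.537, -0.461]
force: [-0.5, 0.5, -0.9]
finger_gap: 0.685
```

Call:
drive_tool --motion '[[[0,0,0,0,1],[0,0,0,0,1],[0,0,0,0,1],[0,0,0,0,1],[0,0,0,0,1],[0,0,0,0,1]]]' --squeeze 30

```text
clock: 3.55
tcp_pos: [451.3, 345.4, 12.2]
eef_rot: [0.537, 0.461, 0.537, -0.46]
force: [0.1, 0.1, 0.7]
finger_gap: 0.248
```

Call:
drive_tool --motion '[[[-0.5,0,0,0,1],[-1,0,0,0,1],[-2.0,0,0,0,1],[-2.5,0,0,0,1],[-2.5,0,0,0,1],[-2.5,0,0,0,1],[-2.5,0,0,0,1],[-2.5,0,0,0,1]]]'

```text
clock: 4.22
tcp_pos: [450.9, 344.8, 173.9]
eef_rot: [0.536, 0.461, 0.536, -0.461]
force: [0.2, 0.9, -1.7]
finger_gap: 0.109
```

```bash
python3 - <<'E'
from h import *
plan(585,-26,160,-0.8)
s=cams.snapshot("top"); np.savez("top2.npz",**s); im=s["image"].astype(int); Q=cloud(s); r,g,b=im[...,0],im[...,1],im[...,2]
k=np.zeros(r.shape,bool); k[134:230,325:402]=1
m=k&(b>r+25)&(Q[...,2]>82)&(Q[...,2]<100); q=Q[m]
# rim: side walls (robust per-side)
print("y hist",np.histogram(q[:,1],bins=np.arange(-110,60,5)))
print("x hist",np.histogram(q[:,0],bins=np.arange(445,725,5)))
hi=q[(abs(q[:,1]+26)>50)&(abs(q[:,0]-585)<90)]
for sg in(1,-1):
    a=hi[(hi[:,1]+26)*sg>0]; print(sg,len(a),np.polyfit(a[:,0]-585,a[:,1],1),a[:,1].std())
for f in ("top.npz","top2.npz"):
    t=dict(np.load(f));QQ=cloud(t); c=t["image"].astype(int); mm=(c[...,0]>c[...,2]+50)&k&(abs(QQ[...,2]-40)<8); print(np.nanpercentile(QQ[mm],[1,99],axis=0).round(1))
save("box",cv2.resize(s["image"][130:235,320:410],None,fx=5,fy=5))
E
```

```text
t 4.22 tcp [450.9 344.8 173.9] yaw 8.7 gap 10.0 F [ 0.2  0.9 -1.7] 
shift cm [ 1.38  7.65 38.68] turn rad 0.166 down [ 0.  0. -1.] j7 -0.43
y hist (array([ 0,  0, 38, 75,  5,  6,  3,  5,  2,  5, 12, 13, 10, 13,  8, 13, 12,
       10,  9, 12, 11,  9, 12,  8,  5,  4,  5,  4,  3, 39, 88,  5,  0]), array([-110, -105, -100,  -95,  -90,  -85,  -80,  -75,  -70,  -65,  -60,
        -55,  -50,  -45,  -40,  -35,  -30,  -25,  -20,  -15,  -10,   -5,
          0,    5,   10,   15,   20,   25,   30,   35,   40,   45,   50,
         55]))
x hist (array([ 0,  0,  0, 16, 24, 58, 31,  6,  6,  6,  6,  5,  7,  5,  5,  6,  2,
        7,  6,  6,  7,  4,  6,  4,  6,  6,  4,  8,  3,  6,  5,  6,  6,  5,
        2,  8,  4,  6,  6,  5,  4,  7,  3,  5,  6,  4,  6,  4,  6, 41, 24,
       23,  2,  0,  0]), array([445, 450, 455, 460, 465, 470, 475, 480, 485, 490, 495, 500, 505,
       510, 515, 520, 525, 530, 535, 540, 545, 550, 555, 560, 565, 570,
       575, 580, 585, 590, 595, 600, 605, 610, 615, 620, 625, 630, 635,
       640, 645, 650, 655, 660, 665, 670, 675, 680, 685, 690, 695, 700,
       705, 710, 715, 720]))
1 102 [-1.53995128e-02  4.12509621e+01] 1.9870352030529785
-1 89 [-1.45633330e-02 -9.42475906e+01] 1.7917144049755724
[[496.3 -86.7  33. ]
 [689.4  34.5  47. ]]
[[496.2 -86.8  33. ]
 [689.4  34.4  47.3]]
```

View pics/box.png

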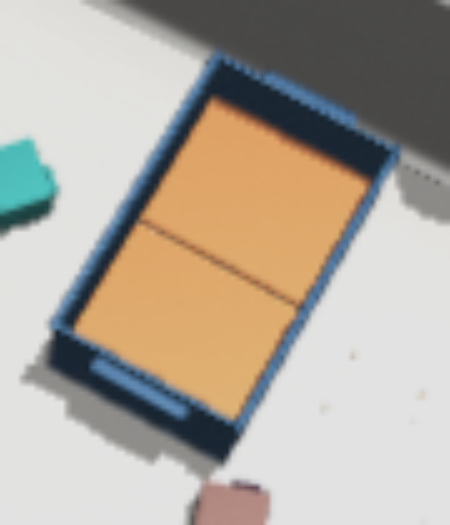

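The box is centred near (585,-26.5) with its long axis at -0.9°. The fin is gripped at a 10 mm gap, so I'll carry the divider over.

Call:
drive_tool --motion '[[[0,0.3,1.5,0,1],[0,0.5,2.5,0,1],[0,0.65,3.2,0,1],[0,0.65,3.2,0,1],[0,0.65,3.2,0,1],[0,0.65,3.2,0,1],[0,0.65,3.2,0,1],[0,0.65,3.2,0,1]]]'

```text
clock: 4.93
tcp_pos: [532.8, 121.3, 172.4]
eef_rot: [0.536, 0.461, 0.536, -0.46]
force: [0.9, 0.2, -1.4]
finger_gap: 0.11
```

Call:
drive_tool --motion '[[[0,0.65,3.2,0,1],[0,0.65,3.2,0,1],[0,0.65,3.2,0,1],[0,0.5,2.5,0,1],[0,0.3,1.5,0,1],[0,0,0,0.085,1],[0,0,0,0.082,1],[0,0,0,0,1]]]'

```text
clock: 5.6
tcp_pos: [580.3, -7.9, 172.1]
eef_rot: [0.495, 0.505, 0.495, -0.505]
force: [-0.0, 1.3, -1.6]
finger_gap: 0.104
```

```bash
python3 - <<'E'
from h import *
plan(585,-26.5,52.5,-0.86); st=robot.sense(); s=cams.snapshot("wrist"); Q=cloud(s,st)
im=s["image"].astype(int); r,g,b=im[...,0],im[...,1],im[...,2]
ok=~np.isnan(Q[...,0]); G=(g>r+30)&(g>b+30)&ok
z0=st["tcp_pos"][2]-12
q=Q[G&(abs(Q[...,2]-z0-4)<9)&(Q[...,1]>-150)&(Q[...,1]<100)]; print("plate",cv2.minAreaRect(q[:,:2].astype(np.float32)),np.percentile(q,[1,50,99],axis=0).round(1).tolist())
B=(b>r+25)&ok&(Q[...,2]>80)&(Q[...,2]<102); q=Q[B]; print("rim",len(q),np.percentile(q,[1,50,99],axis=0).round(1).tolist() if len(q) else 0)
for lo,hi in((465,505),(665,705)):
    a=q[(q[:,0]>lo)&(q[:,0]<hi)]; print(len(a),np.histogram(a[:,0],bins=range(lo,hi+1,4))[0])
save("w2",s["image"])
E
```

```text
t 5.6 tcp [580.3  -7.9 172.1] yaw -1.1 gap 9.6 F [-0.   1.3 -1.6] 
shift cm [11.96  0.51  1.86] turn rad -0.005 down [ 0.  0. -1.] j7 0.13
plate ((579.7420654296875, -5.0702056884765625), (100.87974548339844, 17.809673309326172), 88.16898345947266) [[572.3, -55.3, 155.2], [585.4, 41.5, 157.4], [590.1, 44.4, 172.1]]
rim 2302 [[476.9, 39.0, 88.4], [591.9, 43.0, 92.1], [698.3, 46.2, 93.8]]
269 [ 0  0 24 31 36 36 36 32 37 37]
412 [45 47 47 49 45 47 46 48 36  2]
```

View pics/w2.png

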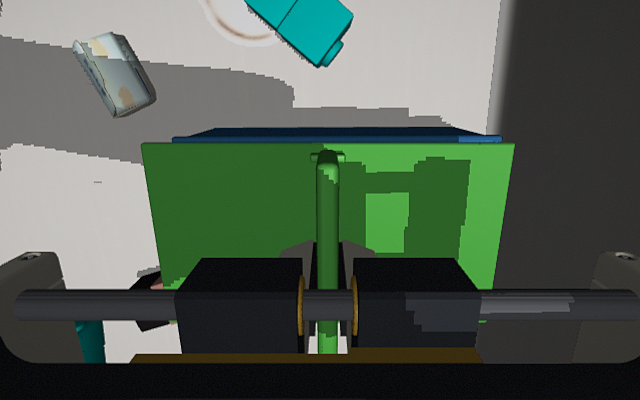

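```bash
python3 - <<'E'
from h import *
st=robot.sense(); s=cams.snapshot("wrist"); Q=cloud(s,st)
im=s["image"].astype(int); r,g,b=im[...,0],im[...,1],im[...,2]
for u,v in[(160,160),(240,200),(480,160),(500,200),(240,150),(328,170),(328,220)]: print((u,v),Q[v,u].round(1))
G=(g>r+30)&(g>b+30)&~np.isnan(Q[...,0]); G[:, :]&=True
q=Q[G]; print(np.histogram(q[:,2],bins=range(0,220,10)))
p=q[(q[:,2]>130)&(q[:,2]<155)&(abs(q[:,0]-580)>20)]
if len(p): print(np.percentile(p,[.5,50,99.5],axis=0).round(1).tolist(),cv2.minAreaRect(p[:,:2].astype(np.float32)),np.linalg.lstsq(np.c_[p[:,:2]-[580,-8],np.ones(len(p))],p[:,2],rcond=None)[0])
E
```

```text
(160, 160) [492.8  41.1 150.5]
(240, 200) [532.8  18.3 150.1]
(480, 160) [661.   38.7 150.6]
(500, 200) [674.8  16.3 150. ]
(240, 150) [535.1  45.6 149.5]
(328, 170) [581.1  43.  190.3]
(328, 220) [580.8  21.3 191. ]
(array([    0,     0,     0,     1,     0,     0,     0,     0,     0,
           0,     0,     0,     0,     0, 10918, 28370,     4,     5,
        1649,  1650,     0]), array([  0,  10,  20,  30,  40,  50,  60,  70,  80,  90, 100, 110, 120,
       130, 140, 150, 160, 170, 180, 190, 200, 210]))
[[483.7, -34.0, 148.7], [600.7, 17.0, 150.4], [677.1, 49.1, 152.0]] ((580.3043212890625, -5.780155181884766), (109.34282684326172, 196.12075805664062), 89.10289764404297) [4.80926672e-04 2.42066937e-04 1.50351266e+02]
```

The divider slipped 13 mm down in the grip during the lift but hangs level, with its underside 26 mm below the TCP. I'll place it with that offset.

Call:
drive_tool --motion '[[[0,0.25,0.9,0,1],[0,0.27,0.9,0,1],[0,0,0,0,1],[1.0,0,0,0,1],[1.5,0,0,0,1],[1.5,0,0,0,1],[0.5,0,0,0,1],[0,0,0,0,1]]]' --squeeze 30

```text
clock: 6.37
tcp_pos: [584.1, -25.2, 124.9]
eef_rot: [-0.496, -0.503, -0.497, 0.504]
force: [-0.2, 0.1, -0.9]
finger_gap: 0.106
```

```bash
python3 - <<'E'
from h import *
plan(585.5,-26.5,66,-0.86); st=robot.sense(); s=cams.snapshot("wrist"); Q=cloud(s,st)
im=s["image"].astype(int); r,g,b=im[...,0],im[...,1],im[...,2]; ok=~np.isnan(Q[...,0])
q=Q[ok&(g>r+30)&(g>b+30)]; print(np.histogram(q[:,2],bins=range(70,170,10))[0])
p=q[(abs(q[:,2]-st["tcp_pos"][2]+22)<6)&(abs(q[:,0]-580)>20)]; print("plate",np.percentile(p,[.3,50,99.7],axis=0).round(1).tolist(),cv2.minAreaRect(p[:,:2].astype(np.float32)))
t=cams.snapshot("top"); Q=cloud(t); im=t["image"].astype(int); r,g,b=im[...,0],im[...,1],im[...,2]
k=np.zeros(r.shape,bool); k[120:235,315:410]=1
q=Q[k&(g>r+30)&(g>b+30)]; print(len(q),np.percentile(q,[1,50,99],axis=0).round(1).tolist())
save("t3",np.hstack([cv2.resize(t["image"][110:240,310:420],(440,520)),cv2.resize(s["image"],(340,212))[np.r_[0:212,[0]*308]]]))
E
```

```text
t 6.37 tcp [584.1 -25.2 124.9] yaw -0.8 gap 9.8 F [-0.2  0.1 -0.9] 
shift cm [5.89 0.16 0.13] turn rad 0.0 down [-0.003 -0.    -1.   ] j7 0.2
[    2     1     0 39235    73     6    34  3300     0]
plate [[487.1, -53.5, 101.3], [604.5, -0.8, 103.2], [681.2, 31.6, 104.9]] ((583.89501953125, -23.86330795288086), (109.91969299316406, 196.36276245117188), 89.17469787597656)
745 [[nan, nan, nan], [nan, nan, nan], [nan, nan, nan]]
```

View pics/t3.png

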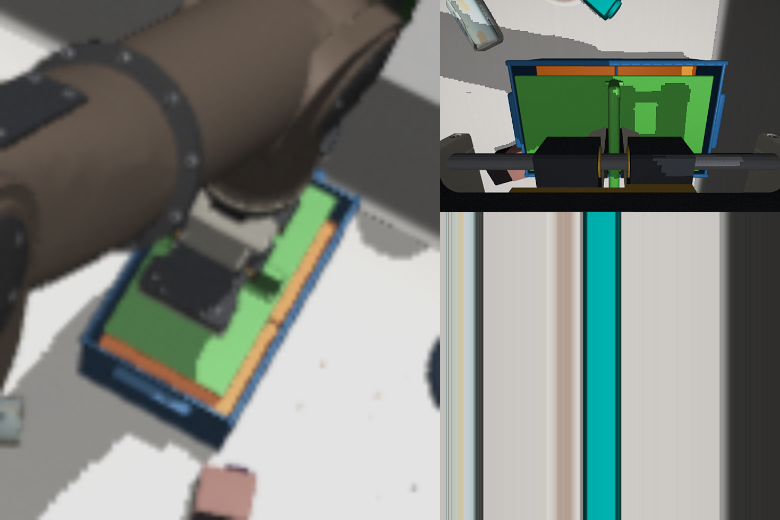

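The divider hangs centred over the box opening. I'll lower it, let go and rise.

Call:
drive_tool --motion '[[[0,0.15,0.1,0,1],[1.2,0,0,0,1],[1.2,0,0,0,1],[1.2,0,0,0,1],[1.0,0,0,0,1],[0.6,0,0,0,1],[0.4,0,0,0,1],[0,0,0,0,1]]]'

```text
clock: 7.13
tcp_pos: [586.3, -26.5, 69.6]
eef_rot: [-0.496, -0.503, -0.497, 0.504]
force: [-0.0, -0.1, -1.1]
finger_gap: 0.105
```

```bash
python3 - <<'E'
from h import *
plan(585.5,-26.5,66,-0.86); st=robot.sense(); s=cams.snapshot("wrist"); Q=cloud(s,st)
im=s["image"].astype(int); r,g,b=im[...,0],im[...,1],im[...,2]; ok=~np.isnan(Q[...,0])
q=Q[ok&(g>r+30)&(g>b+30)]; 
p=q[(abs(q[:,2]-st["tcp_pos"][2]+22)<8)&(abs(q[:,0]-585)>20)]; print("plate",np.percentile(p,[.3,50,99.7],axis=0).round(1).tolist(),cv2.minAreaRect(p[:,:2].astype(np.float32)))
E
```

```text
t 7.13 tcp [586.3 -26.5  69.6] yaw -0.9 gap 9.6 F [-0.  -0.1 -1.1] 
shift cm [ 0.36 -0.08  0.  ] turn rad -0.0 down [-0.002 -0.    -1.   ] j7 0.24
plate [[489.3, -54.4, 46.1], [606.5, -2.1, 47.9], [683.2, 30.3, 49.6]] ((585.9066162109375, -24.939422607421875), (109.31974792480469, 195.86093139648438), 89.07205200195312)
```

Call:
drive_tool --motion '[[[0.2,0,0,0,1],[0.2,0,0,0,1],[0,0,0,0,1],[0,0,0,0,0.7],[0,0,0,0,0.7],[0,0,0,0,0.7],[0,0,0,0,0.7],[-1.0,0,0,0,0.7]]]'

```text
clock: 7.85
tcp_pos: [585.8, -26.3, 75.7]
eef_rot: [-0.496, -0.503, -0.497, 0.504]
force: [0.2, -0.0, -0.6]
finger_gap: 0.299
```

Call:
drive_tool --motion '[[[-2.5,0,0,0,0.5],[-2.5,0,0,0,0.3],[-2.5,0,0,0,0],[-2.5,0,0,0,0],[-1.5,0,0,0,0],[0,0,0,0,0]]]'

```text
clock: 8.35
tcp_pos: [588.9, -26.9, 196.2]
eef_rot: [0.498, 0.506, 0.495, -0.502]
force: [1.3, -0.8, 0.3]
finger_gap: 0.684
```

```bash
python3 - <<'E'
from h import *
st=robot.sense(); s=cams.snapshot("wrist"); Q=cloud(s,st)
im=s["image"].astype(int); r,g,b=im[...,0],im[...,1],im[...,2]; ok=~np.isnan(Q[...,0])
q=Q[ok&(g>r+30)&(g>b+30)]; 
p=q[(abs(q[:,2]-44)<8)&(abs(q[:,0]-585)>20)]; print("plate",np.percentile(p,[.3,50,99.7],axis=0).round(1).tolist(),cv2.minAreaRect(p[:,:2].astype(np.float32)))
f=q[(q[:,2]>78)&(q[:,2]<92)]; print("fin",cv2.minAreaRect(f[:,:2].astype(np.float32)))
plan(429,-116,190,107.7)
E
```

```text
plate [[489.9, -78.9, 42.5], [606.1, -20.7, 44.4], [683.7, 29.9, 46.3]] ((586.78271484375, -25.173343658447266), (108.94439697265625, 195.41989135742188), 89.10108184814453)
fin ((586.781982421875, -25.042640686035156), (103.47246551513672, 9.86306381225586), 89.240478515625)
t 8.4 tcp [588.  -26.6 194.2] yaw -0.9 gap 67.0 F [ 0.2 -0.3 -1.6] 
shift cm [  0.35 -15.77   9.18] turn rad 1.247 down [ 0.004  0.    -1.   ] j7 0.16
```

Call:
drive_tool --motion '[[[0,-1.6,0.9,0,0],[0,-2.5,1.4,0,0],[0,-2.6,1.5,0,0],[0,-2.6,1.5,0,0],[0,-2.6,1.5,0,0],[0,-2.5,1.5,0,0],[0,-1.4,0.9,0,0],[0,0,0,0,0]]]'

```text
clock: 9.07
tcp_pos: [424.1, -117.8, 191.4]
eef_rot: [-0.495, -0.504, -0.496, 0.505]
force: [0.4, -0.4, 1.2]
finger_gap: 1.001
```

Call:
drive_tool --motion '[[[0,0,0,0.12,0],[0,0,0,0.12,0],[0,0,0,0.12,0],[0,0,0,0.12,0],[0,0,0,0.12,0],[0,0,0,0.12,0],[0,0,0,0.12,0],[0,0,0,0.12,0]]]'

```text
clock: 9.73
tcp_pos: [428.3, -115.5, 191.6]
eef_rot: [-0.206, -0.676, -0.206, 0.677]
force: [0.8, -0.3, 0.1]
finger_gap: 1.001
```

Call:
drive_tool --motion '[[[0,0,0,0.12,0],[0,0,0,0.12,0],[0,0,0,0.05,0],[0,0,0,0,0]]]'

```text
clock: 10.07
tcp_pos: [428.2, -115.5, 191.5]
eef_rot: [-0.107, -0.699, -0.107, 0.699]
force: [-0.1, 1.2, 0.5]
finger_gap: 0.998
```

```bash
python3 - <<'E'
from h import *
st=robot.sense(); s=cams.snapshot("wrist"); Q=cloud(s,st); plan(420,-116,190,107.7)
ok=~np.isnan(Q[...,0]); c=s["image"].astype(int)
near=ok&(np.hypot(Q[...,0]-420,Q[...,1]+116)<75)
for lo,hi in((44,54),(15,54)):
    q=Q[near&(Q[...,2]>lo)&(Q[...,2]<hi)]; print(len(q),cv2.minAreaRect(q[:,:2].astype(np.float32)),np.median(q,axis=0).round(1))
m=near&(Q[...,2]>44)&(Q[...,2]<54)
for n,k in(("pink",c[...,0]>110),("black",c[...,0]<70)): print(n,(m&k).sum(),np.nanmedian(Q[m&k],axis=0).round(1),cv2.minAreaRect(Q[m&k][:,:2].astype(np.float32)))
save("w4",s["image"])
E
```

```text
t 10.12 tcp [ 428.1 -115.6  191.5] yaw -72.4 gap 92.2 F [-0.  -0.  -0.2] 
shift cm [ 0.16 -0.2   0.79] turn rad -0.001 down [-0. -0. -1.] j7 -0.9
41 ((454.5495910644531, -100.04154968261719), (77.03874206542969, 31.45012855529785), 43.58292770385742) [477.1 -84.   46.9]
4104 ((437.67584228515625, -111.80662536621094), (114.00275421142578, 50.775474548339844), 22.75657844543457) [ 427.4 -116.6   41.8]
pink 1 [441.8 -90.4  44.1] ((441.8273010253906, -90.441162109375), (0.0, 0.0), 0.0)
black 31 [477.2 -80.1  48.8] ((454.0203552246094, -100.08865356445312), (75.85919189453125, 22.726604461669922), 37.38107681274414)
```

View pics/w4.png

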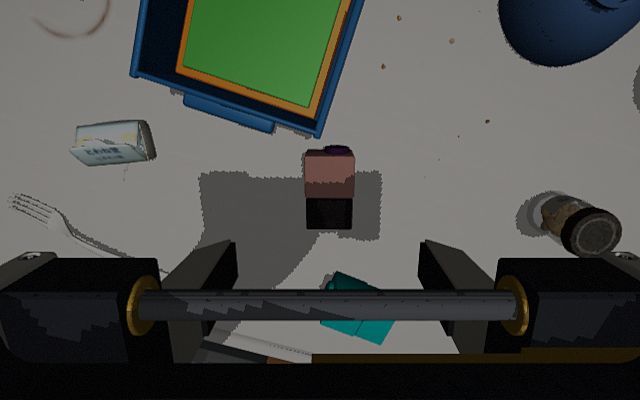

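```bash
python3 - <<'E'
from h import *
st=robot.sense(); s=cams.snapshot("wrist"); Q=cloud(s,st); c=s["image"].astype(int)
m=np.zeros(c.shape[:2],bool); m[140:240,296:360]=1; m&=(Q[...,2]>10)&(Q[...,2]<60)
q=Q[m]; print(np.histogram(q[:,2],bins=range(10,60,3)))
t=q[abs(q[:,2]-42)<3]; rr=cv2.minAreaRect(t[:,:2].astype(np.float32)); print(len(t),rr); print(cv2.boxPoints(rr).round(0).tolist())
pk=m&(abs(Q[...,2]-42)<3)&(c[...,0]-c[...,2]>15); print("pink",cv2.minAreaRect(Q[pk][:,:2].astype(np.float32)))
print([Q[v,330].round(0).tolist() for v in range(140,245,8)])
print([Q[185,u].round(0).tolist() for u in range(298,362,5)])
E
```

```text
(array([   3,   25,    7,   20,   23,   28,   44,   71,  105,  104, 3104,
        392,    0,    0,    0,    0]), array([10, 13, 16, 19, 22, 25, 28, 31, 34, 37, 40, 43, 46, 49, 52, 55, 58]))
3561 ((420.0655212402344, -119.39331817626953), (72.08894348144531, 45.58654022216797), 18.23746109008789)
[[379.0, -109.0], [393.0, -152.0], [461.0, -130.0], [447.0, -86.0]]
pink ((435.2918395996094, -114.04600524902344), (39.26802062988281, 45.57417297363281), 16.884716033935547)
[[462.0, -107.0, 1.0], [460.0, -107.0, 35.0], [454.0, -109.0, 41.0], [447.0, -111.0, 42.0], [440.0, -114.0, 43.0], [433.0, -116.0, 43.0], [425.0, -118.0, 42.0], [418.0, -121.0, 42.0], [411.0, -123.0, 42.0], [403.0, -125.0, 42.0], [395.0, -128.0, 41.0], [388.0, -130.0, 42.0], [364.0, -138.0, 1.0], [355.0, -141.0, 2.0]]
[[408.0, -89.0, 0.0], [409.0, -94.0, -1.0], [422.0, -98.0, 42.0], [424.0, -102.0, 43.0], [425.0, -107.0, 43.0], [427.0, -111.0, 44.0], [428.0, -116.0, 42.0], [429.0, -120.0, 43.0], [430.0, -124.0, 42.0], [432.0, -129.0, 41.0], [434.0, -133.0, 43.0], [435.0, -137.0, 43.0], [427.0, -149.0, 2.0]]
```

The carton lies between the fingers: pink part at (330,172), black at (330,213), cap at (337,150), clear of the turquoise one at (357,307). I'll descend, then wait for the jaws to close fully before lifting this time.

Call:
drive_tool --motion '[[[1.5,0.1,0.65,0,0],[3.0,0,0,0,0],[3.0,0,0,0,0],[3.0,0,0,0,0],[3.0,0,0,0,0],[2.5,0,0,0,0],[1.5,0,0,0,0],[0.8,0,0,0,0]]]'

```text
clock: 10.83
tcp_pos: [420.7, -118.8, 6.7]
eef_rot: [-0.108, -0.698, -0.109, 0.7]
force: [0.1, 0.3, 0.5]
finger_gap: 1.0
```

Call:
drive_tool --motion '[[[0,0,0,0,1],[0,0,0,0,1],[0,0,0,0,1],[0,0,0,0,1],[0,0,0,0,1],[0,0,0,0,1],[0,0,0,0,1],[0,0,0,0,1]]]' --squeeze 20

```text
clock: 11.5
tcp_pos: [421.9, -118.9, 9.0]
eef_rot: [0.108, 0.699, 0.108, -0.699]
force: [-0.7, 0.4, 6.4]
finger_gap: 0.499
```

Call:
drive_tool --motion '[[[0,0,0,0,1],[0,0,0,0,1],[0,0,0,0,1],[0,0,0,0,1]]]'

```text
clock: 11.83
tcp_pos: [421.9, -118.9, 9.0]
eef_rot: [0.108, 0.699, 0.108, -0.699]
force: [-1.0, 0.9, 6.0]
finger_gap: 0.5
```

Call:
drive_tool --motion '[[[-0.5,0,0,0,1],[-1,0,0,0,1],[-2.0,0,0,0,1],[-2.5,0,0,0,1],[-2.5,0,0,0,1],[-2.5,0,0,0,1],[-2.5,0,0,0,1],[-1,0,0,0,1]]]'

```text
clock: 12.5
tcp_pos: [422.4, -119.6, 156.8]
eef_rot: [0.108, 0.7, 0.107, -0.698]
force: [0.3, -0.2, -0.7]
finger_gap: 0.498
```

```bash
python3 - <<'E'
from h import *
plan(535,-25.5,154,89.1); st=robot.sense()
ims=[]
for n in("wrist","scene","top"):
    s=cams.snapshot(n); Q=cloud(s,st); c=s["image"]
    if n=="wrist":
        m=(Q[...,2]>100)&(np.hypot(Q[...,0]-422,Q[...,1]+119)<48)&(np.indices(Q.shape[:2])[0]<245); q=Q[m]; print(np.histogram(q[:,2],bins=range(100,210,6)))
        ims.append(cv2.resize(c[40:360,160:480],(380,380)))
    if n=="scene": ims.append(cv2.resize(c[110:220,280:420],(380,300)))
ims[1]=np.vstack([ims[1],np.zeros((80,380,3),np.uint8)])
save("c5",np.hstack(ims))
E
```

```text
t 12.5 tcp [ 422.4 -119.6  156.8] yaw -72.5 gap 45.8 F [ 0.3 -0.2 -0.7] 
shift cm [  0.32  -5.6  -13.57] turn rad 0.321 down [ 0.003  0.    -1.   ] j7 -0.82
(array([   0,    0,    0,    0,    0,    0,    0,    0,   89,  137,  247,
        350,  492, 1064, 2035, 1645,    0,    0]), array([100, 106, 112, 118, 124, 130, 136, 142, 148, 154, 160, 166, 172,
       178, 184, 190, 196, 202, 208]))
```

View pics/c5.png

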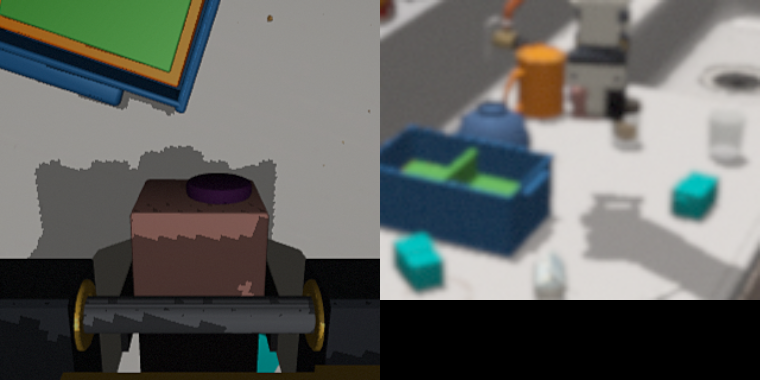

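```bash
cat > held.py <<'E'
from h import *
st=robot.sense(); s=cams.snapshot("wrist"); K=s["tool_from_camera"]; d=s["depth"]
w,a,b,c=st["eef_rot"]; M=R.from_quat([a,b,c,w]).as_matrix()
P=(cloud(s,st)-st["tcp_pos"])@M   # tool coords
im=s["image"].astype(int); ok=~np.isnan(P[...,0])&(abs(P[...,1])<30)&(abs(P[...,2])<60)&(P[...,0]>-45)&(P[...,0]<40); ok[285:]=0
top=ok&(im[...,0]-im[...,2]>8); q=P[top]
print("tool x hist",np.histogram(q[:,0],bins=range(-45,40,5))[0])
t=q[q[:,0]<np.percentile(q[:,0],75)]
for _ in range(3):
    A=np.c_[t[:,1:],np.ones(len(t))]; co=np.linalg.lstsq(A,t[:,0],rcond=None)[0]; e=abs(A@co-t[:,0]); t=t[e<2*np.median(e)+.5]
print("top plane x=a*y+b*z+c",co.round(3),len(t),"y",np.percentile(t[:,1],[1,99]).round(1),"z",np.percentile(t[:,2],[1,99]).round(1))
pu=P[ok]; print("all z extent",np.percentile(pu[:,2],[.3,99.7]).round(1),"x",np.percentile(pu[:,0],[.3,99.7]).round(1))
E
python3 held.py
```

```text
tool x hist [   0   12 7768  463  289  198  154  131  118  103   31    0    0    0
    0    0]
top plane x=a*y+b*z+c [ 0.000e+00 -2.000e-03 -3.333e+01] 6855 y [-22.6  21.2] z [-33.5  -5.4]
all z extent [-40.   -5.2] x [-42.    5.7]
```

Call:
drive_tool --motion '[[[0,-0.6,-1.3,0,1],[0,-1.1,-2.7,0,1],[0,-1.1,-2.7,0,1],[0,-1.1,-2.7,0,1],[0,-1.1,-2.7,0,1],[0,-0.63,-1.4,0,1],[0,0,0,0.11,1],[0,0,0,0.11,1]]]'

```text
clock: 13.37
tcp_pos: [533.8, -23.0, 151.7]
eef_rot: [-0.03, -0.706, -0.029, 0.707]
force: [0.2, 0.1, -1.2]
finger_gap: 0.497
```

Call:
drive_tool --motion '[[[0,0,0,0.1,1],[1.5,0,0,0,1],[1.5,0,0,0,1],[0,0,0,0,1],[0,0,0,0,1]]]'

```text
clock: 13.78
tcp_pos: [532.5, -24.3, 122.1]
eef_rot: [0.005, -0.706, 0.005, 0.708]
force: [-0.1, -0.4, -1.9]
finger_gap: 0.496
```

```bash
python3 held.py; python3 - <<'E'
from h import *
plan(534.5,-25.2,54,89.1); st=robot.sense(); s=cams.snapshot("wrist"); Q=cloud(s,st)
im=s["image"].astype(int); r,g,b=im[...,0],im[...,1],im[...,2]
q=Q[(g>r+30)&(g>b+30)&~np.isnan(Q[...,0])]
f=q[(q[:,2]>76)&(q[:,2]<92)]; print("fin",len(f),np.percentile(f,[1,50,99],axis=0).round(1).tolist() if len(f) else 0)
p=q[abs(q[:,2]-44)<6]; print("plate",len(p),np.percentile(p,[1,50,99],axis=0).round(1).tolist() if len(p) else 0)
E
```

```text
tool x hist [   6   12 7781  468  316  200  161  142  118  106   46    0    0    0
    0    0]
top plane x=a*y+b*z+c [-1.0000e-03 -8.0000e-03 -3.3322e+01] 7292 y [-22.7  21.3] z [-33.4  -5.2]
all z extent [-58.9  -5. ] x [-41.8  39.6]
t 13.83 tcp [533.1 -24.6 123. ] yaw -90.8 gap 46.1 F [ 0.7 -0.3 -1.1] 
shift cm [ 6.9   0.06 -0.15] turn rad 0.001 down [-0.002 -0.001 -1.   ] j7 -1.19
fin 3169 [[582.0, -74.8, 78.2], [587.3, -25.0, 83.9], [591.9, 24.6, 85.7]]
plate 29914 [[514.1, -78.8, 42.7], [617.2, -25.4, 44.4], [666.4, 28.3, 46.1]]
```

The divider is still in place and the carton hangs level. I'll lower it into the near compartment.

Call:
drive_tool --motion '[[[1.0,0.05,-0.15,0,1],[1.5,0,0,0,1],[1.5,0,0,0,1],[1.3,0,0,0,1],[0.8,0,0,0,1],[0.5,0,0,0,1],[0.2,0,0,0,1],[0,0,0,0,1]]]'

```text
clock: 14.55
tcp_pos: [535.0, -25.3, 55.6]
eef_rot: [0.005, -0.707, 0.005, 0.707]
force: [0.2, 0.3, -0.5]
finger_gap: 0.501
```

```bash
python3 -c "
from h import *
plan(534.5,-25.2,53.5,89.1)"
```

```text
t 14.55 tcp [535.  -25.3  55.6] yaw -90.8 gap 46.1 F [ 0.2  0.3 -0.5] 
shift cm [ 0.21 -0.01  0.05] turn rad 0.001 down [-0. -0. -1.] j7 -1.1
```

Call:
drive_tool --motion '[[[0.15,0,0,0,1],[0.05,0,0,0,1],[0,0,0,0,1],[0,0,0,0,0.38],[0,0,0,0,0.38],[0,0,0,0,0.35],[0,0,0,0,0.35],[-0.5,0,0,0,0.35]]]'

```text
clock: 15.22
tcp_pos: [534.4, -25.1, 58.3]
eef_rot: [0.005, -0.707, 0.005, 0.707]
force: [-0.3, -1.1, -0.4]
finger_gap: 0.646
```

Call:
drive_tool --motion '[[[-1.0,0,0,0,0.35],[-1.5,0,0,0,0.35],[-2.5,0,0,0,0.35],[-2.5,0,0,0,0.2],[-2.5,0,0,0,0],[-2.5,0,0,0,0],[0,0,0,0,0],[0,0,0,0,0]]]'

```text
clock: 15.88
tcp_pos: [535.8, -25.2, 185.6]
eef_rot: [-0.005, 0.708, -0.005, -0.706]
force: [-0.3, -0.0, -0.2]
finger_gap: 0.959
```

Call:
drive_tool --motion '[[[0,0,1.5,0,0],[0,0,2.5,0,0],[0,0,2.5,0,0],[0,0,2.5,0,0],[0,0,1.0,0,0],[0,0,0,0,0],[0,0,0,0,0]]]'

```text
clock: 16.47
tcp_pos: [435.3, -23.3, 183.8]
eef_rot: [-0.005, 0.707, -0.004, -0.707]
force: [-0.5, 1.4, 0.0]
finger_gap: 1.0
```

```bash
python3 - <<'E'
from h import *
st=robot.sense(); plan(534.5,-25.2,53.5,89.1); s=cams.snapshot("wrist"); Q=cloud(s,st)
im=s["image"].astype(int); r,g,b=im[...,0],im[...,1],im[...,2]; ok=~np.isnan(Q[...,0])
q=Q[ok&(g>r+30)&(g>b+30)]
p=q[abs(q[:,2]-44)<6]; print("plate",cv2.minAreaRect(p[:,:2].astype(np.float32)),np.median(p[:,2]))
f=q[(q[:,2]>78)&(q[:,2]<92)]; print("fin",cv2.minAreaRect(f[:,:2].astype(np.float32)))
m=ok&(Q[...,2]>55)&(Q[...,2]<95)&(abs(Q[...,1]+25)<50)&(Q[...,0]>490)&(Q[...,0]<580)&~((g>r+30)&(g>b+30))&~(b>r+25)
c=Q[m]; print("carton",cv2.minAreaRect(c[:,:2].astype(np.float32)),np.percentile(c,[.5,50,99.5],axis=0).round(1).tolist())
save("w6",s["image"])
E
```

```text
t 16.47 tcp [435.3 -23.3 183.8] yaw -90.8 gap 92.0 F [-0.5  1.4  0. ] 
shift cm [13.04  0.07 -9.91] turn rad 0.002 down [ 0.001  0.001 -1.   ] j7 -1.37
plate ((536.634521484375, -24.393535614013672), (109.37664794921875, 94.14039611816406), 89.22899627685547) 44.35944633722437
fin ((515.2611083984375, -39.85368347167969), (29.265945434570312, 66.83224487304688), 54.0608024597168)
carton ((535.5740966796875, -24.289709091186523), (45.943336486816406, 78.35087585449219), 88.49826049804688) [[497.2, -47.1, 76.0], [536.8, -24.8, 85.8], [573.1, -2.1, 88.0]]
```

View pics/w6.png

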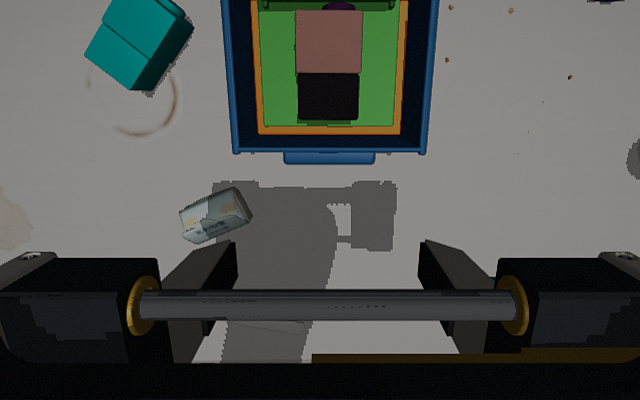

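The carton at (328,65) lies flat in the near compartment. It spans x 497–574, inside the compartment's 489–582. The divider is level with its plate top at z 44.4.

```bash
python3 - <<'E'
from h import *
s=cams.snapshot("top")
for n in("jar_mid","carton_mid","divider_mid"): print(n,[(np.round(b["box"]).tolist(),round(b["confidence"],2)) for b in nets.boxes_of(s,n)])
print(robot.close_job())
E
```

```text
jar_mid [([426.0, 255.0, 444.0, 273.0], 0.61)]
carton_mid [([355.0, 270.0, 378.0, 292.0], 0.55), ([347.0, 145.0, 396.0, 217.0], 0.43), ([356.0, 189.0, 366.0, 207.0], 0.42)]
divider_mid [([184.0, 125.0, 214.0, 165.0], 0.97), ([357.0, 159.0, 392.0, 211.0], 0.63)]
the job is handed in; nothing more can be done
None
```

The lunch box is packed and the job is handed in, at about 16.5 s on the robot's clock. The larger green divider went in first, then the pink and black carton on its side, in the compartment nearest the robot.

**Last checks:**
- **Divider:** it lies flat and level, with its plate top at z = 44.4 mm, fin up and lengthwise to within about 1°. It is centred in the box.
- **Carton:** it lies level with about 8 mm spare at each end of its compartment (x 497–574 within 489–582). The gripper was open and clear of everything.
- **Jar and look-alikes:** I did not touch them. The network's box for the jar shifted about 2–4 pixels from the first picture, within its usual error. In the last picture it did not report the turquoise carton beside the box, though the wrist camera still showed it in its place.

**Two things that disagreed:**
- **Slip:** the divider slid about 13 mm down in the grip on the first lift, because I raised it before the jaws had fully closed. I measured the offset and corrected for it when placing.
- **Carton size:** the carton measured about 46 x 42 mm across instead of the stated 52 x 48 mm. Its length did match, at about 78 mm. It was the only pink and black carton in view.

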